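# Slide the bottle carrier home in its one-way dock

### The job

Turn the notched carrier plate, with the tall dropper bottle riding on it, and slide it over the bench into the matching cutout of the plywood dock, until it sits fully home against the back of the cutout; it fits one way round only. Keep the plate down on the bench all the way, do not touch the bottle and keep it standing upright on the plate, and leave the other things alone.

Things in the scene. Friction and masses are not known exactly. Their poses are not given: they have to be found in the camera images.
- carrier: Loose bare aluminium plate flat on the bench, 120 (x) x 130 (y) x 14 mm, about 0.4 kg. Origin: middle of the 120 x 130 outline, underside. +x is its front, +y its left. The front right corner is cut away (32 mm in x, 38 mm in y). No side is under 88 mm, too wide to grip: it is pushed on its edges, and slides with friction about 0.6. Starts turned counter-clockwise from the dock by 0.5 to 1.2 rad.
- carrier_nose (a point): Middle of the carrier's front edge, 7 mm up: carrier x = 60, y = 19 mm. The nose is 92 mm wide, y from -27 to 65 mm, and reaches from x = 28 to 60 mm. The left flank (y = 65) runs from x = -60 to 60 mm, the right flank (y = -65) from x = -60 to 28 mm.
- carrier_back (a point): Middle of the carrier's straight back edge, 7 mm up: carrier x = -60 mm, y = 0; the edge runs over y from -65 to 65 mm. A push square on an edge 45 mm off the plate's middle turns it and drifts its middle along the push by roughly 0.1 m per rad turned (0.07 to 0.12).
- dock_home (a point): Home point, fixed in the dock at bench height: where the carrier's origin lies when fully home, its axes then parallel to this frame's and pointing the same way. x is level and points into the dock. The back 35 mm of the plate then project from the dock's mouth.
- dock: Plywood board 20 mm thick, 190 mm wide, fixed to the bench, cut out right down to the bench; same frame as the home point. Back wall at x = 60 mm, side walls at y = +-67 mm from x = -25 mm on (2 mm play), a filled corner at x > 30, y < -29.5 mm. The mouth faces -x; its cheeks flare from y = +-67 at x = -25 to about +-78 mm at x = -47 mm.
- dropper_bottle: Clear square dropper bottle, 30 x 30 mm, 86 mm tall, loose and upright on a dark mark on the carrier at about x = 12 mm, y = 0 (within 8 mm); its top is 100 mm over the bench. Origin: centre of its underside, z up. It slides or tips if the plate is jerked or moved fast; 0.1 m/s is safe.
- glue_pot: Bystander: amber jar with black cap, 42 mm across, 54 mm tall, on the bench to the right of the work. Origin: centre of its underside.
- beeswax: Bystander: yellow-brown cake of wax, 31 x 46 x 18 mm, on the bench to the right of the work. Origin: centre of its underside.
- alu_cup: Bystander: aluminium cup upside down, 57 mm across, 48 mm tall, far right of the dock. Origin: centre of its underside.
Not all that is in view belongs to the job. Leave any turquoise look-alike of the dropper_bottle alone.

How it is judged:
By the outcome, as a careful person would: the job done as asked, in the order asked, and still so for the second after the job is handed in, with the robot touching nothing.
It also fails if it takes over 72 s, if anything falls off the work surface, if the arm or the gripper's body presses on something with over 40 N, if the wrist force passes 120 N, or if a joint passes its speed limit or range.

### The arm

A 6-joint arm with a two-finger parallel gripper is mounted at the origin on a cart in front of the work surface, level with it; the furniture and walls round the work are solid. World frame = base frame: x ahead of the robot, y to its left, z up, the work surface at z = 0. Lengths are in m, angles in rad, forces in N, time in s.
With the tool pointing down it reaches from about 0.35 to 0.85 m from the base axis. Payload 8.1 kg.
Tool frame: the origin (TCP) lies on the centre line of the jaws, within the pads' length; the fingertips stand robot.tip_extent ahead of it and the grasp point (between the pads) lies 11 mm behind it (robot.tip_extent is the distance from the TCP to the fingertips, in m); y points along the fingers, z is the direction in which the jaws open and shut, and the axes are right-handed (so a half turn about y gives the same grasp; the last joint's range is limited). The gripper opens to 93 mm and grips with 3 to 60 N. Pads are 15 mm wide; open, the fingers measure 128 mm over their backs; the gripper's body (75 mm by 188 mm) begins 65 mm behind the grasp point.
Start: joints at [1.259, 0.13, 1.488, -0, 1.523, -0.085], TCP at [0.135, 0.585, 0.227] pointing down, gripper open.
Joint ranges: [-2.96, 2.96], [-0.89, 2.26], [0.02, 2.5], [-1.34, 4.48], [0, 2.73], [-2.66, 2.66]. Speed limits (rad/s): [2.39, 2.39, 2.79, 3.14, 3.14, 3.14].

### API

Orientations are given as a rotation vector (axis times angle).
In Python, from plant import monitor, optics, robot gives the robot as it stands.
- The arm moves only by the shell command python3 -m inch 'ROWS' [OPENING] [FORCE]. ROWS is JSON, a list that holds one entry, the list of rows, each a list of 6 numbers: the shift along the tool's x, y, z in mm, then the turn, a rotation vector about the tool's x, y, z in rad. A call has 1 to 8 rows; each row shifts and turns the commanded pose from where the row before left it, along the tool's axes as they then stand; what a row does not reach is not made up. A row lasts 1/8 s, in which the tool goes at most 62.5 mm and 10.7 degrees, less where a joint would pass 70% of its speed; a pose out of reach is approached as far as the arm can. A call is refused whole if a number of a shift passes 62.5 or a number of a turn 0.188, either way. A call with a gripper value outside its range is refused whole. OPENING is the finger opening in mm, from 0 to 93, set as the call begins (- or left out, the last holds). The fingers move at their own pace and stop on an object; FORCE is the grip in N (left out, the last holds). Time passes only in rows, so rows that do not move let the fingers close. It gives the time, the measured TCP pose, the force and the opening at its end, in the units of the state.
- monitor.read_state(): the state, without advancing time (a new reading comes with each control period).
- optics.read_camera(name): name is "scene" or "top" or "wrist"; returns a dict with "image" (420x560x3 uint8, blue, green, red), "fx", "fy", "cx", "cy" (pixels), "rvec" (rotation vector, rad) and "tvec" (3), from world to camera coordinates, as OpenCV has them. Camera axes: x right, y down, z forward; pixel columns grow to the right and rows downward; lengths in m; the calibration is good to about 2 mm. A picture is of the moment at which its call begins. There is no depth.
- robot.close_job(): hands the job in, once; it reports no verdict.
The state is a dict: "t": time; "q": joint angles; "dq": joint speeds; "joint_torque": joint torques, N m; "tool_pos": TCP position; "orientation": TCP orientation; "force": force on the tool from outside, world axes, zero at the start; "wrist_torque": the same for the moment, N m; "opening": finger opening in m.
Only numpy, scipy, OpenCV 4.12 (cv2) and the standard library are available. Lean on these libraries where they do the work, as an engineer would, in place of code of your own. Each camera call takes 0.05 s, during which the arm holds its last target.

## Working session

There is one attempt and no reset: what is moved stays moved. The work goes in short steps, Python scripts to look and compute and a shell command to move; the robot and the scene stay as the last step left them, time stands still between calls to the robot, and variables do not carry over. Pictures are saved under pics/ and viewed, and the job is handed in when it is done.

```bash
ls; mkdir -p pics
python3 - <<'E'
from plant import monitor, optics, robot
import cv2
s=monitor.read_state(); print(s); print(robot.tip_extent)
for n in ["scene","top","wrist"]:
    c=optics.read_camera(n); cv2.imwrite(f"pics/{n}0.png",c["image"]); print(n,c["fx"],c["fy"],c["cx"],c["cy"],c["rvec"],c["tvec"])
E
```

```text
pics
{'t': 0.0, 'q': array([ 1.25859335e+00,  1.31147913e-01,  1.48925426e+00,  1.70191419e-05,
        1.52298424e+00, -8.54420613e-02]), 'dq': array([ 0.00191763,  0.001512  , -0.00035694, -0.00098795, -0.00078139,
       -0.00221171]), 'joint_torque': array([-5.71476576e-04, -5.59867609e+01, -4.91733634e+01,  7.64935557e-02,
        3.62168450e-02, -1.57422060e-04]), 'tool_pos': array([0.13472409, 0.58412592, 0.22560908]), 'orientation': array([-1.56521124,  0.17836406, -0.17778019]), 'force': array([0.3626819 , 0.39023149, 0.00786197]), 'wrist_torque': array([-0.01544737, -0.03944606,  0.00227982]), 'opening': 0.09364375771585592}
0.008
scene 466.13311631660747 466.13311631660747 285.2261704664601 214.37874009234216 [ 2.07102908 -0.71569264  0.34975133] [-0.29797151  0.33759156  0.49771275]
top 460.3525121799831 460.3525121799831 282.75964285653123 203.06493436754107 [ 2.12703494 -2.15057641  0.17458559] [0.18212632 0.50378977 0.89336165]
wrist 363.4161932519835 363.4161932519835 277.9707476901094 209.2062827092133 [-2.27103813 -1.80732218 -0.26055083] [-0.5988574  -0.03439297  0.3923989 ]
```

View pics/scene0.png

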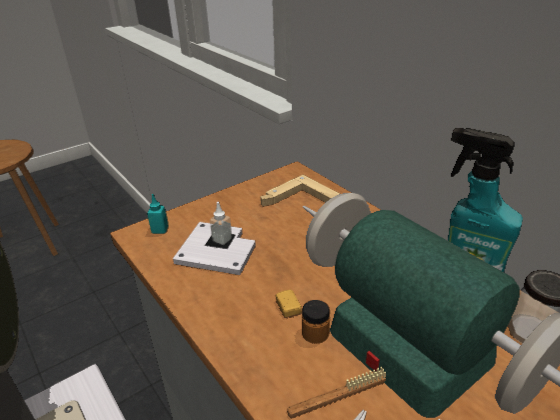

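View pics/top0.png

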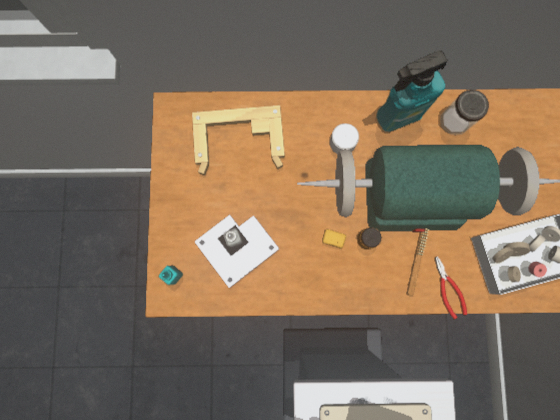

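View pics/wrist0.png

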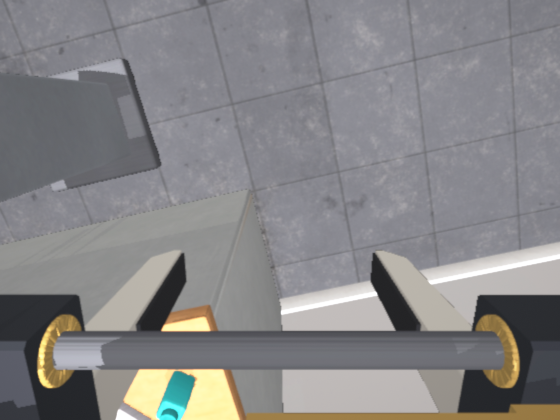

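The top view shows the carrier around (237,250) with the bottle on it, the dock at (240,130) with its mouth facing down the image, a turquoise decoy at (170,275), and wax and jar at (335,238) and (370,238). I'll enlarge and calibrate.

```bash
cat > h.py <<'E'
from plant import monitor, optics, robot
import cv2, numpy as np
from scipy.spatial.transform import Rotation as R
def cam(n):
    c=optics.read_camera(n); K=np.array([[c["fx"],0,c["cx"]],[0,c["fy"],c["cy"]],[0,0,1.]]); return c,K
def cast(c,K,uv,z):
    Rm=R.from_rotvec(c["rvec"]).as_matrix(); C=-Rm.T@np.array(c["tvec"])
    uv=np.atleast_2d(uv).astype(float)
    d=(Rm.T@np.linalg.inv(K)@np.c_[uv,np.ones(len(uv))].T).T
    return C+d*((z-C[2])/d[:,2])[:,None]
def proj(c,K,P):
    return cv2.projectPoints(np.atleast_2d(P).astype(float),np.array(c["rvec"],float),np.array(c["tvec"],float),K,None)[0][:,0]
E
python3 - <<'E'
import cv2,numpy as np
from h import *
c,K=cam("top"); im=c["image"]
a=cv2.resize(im[200:300,150:290],None,fx=5.5,fy=5.5,interpolation=cv2.INTER_CUBIC);cv2.imwrite("pics/a.png",a)
a=cv2.resize(im[90:190,170:310],None,fx=5.5,fy=5.5,interpolation=cv2.INTER_CUBIC);cv2.imwrite("pics/b.png",a)
print(cast(c,K,[[237,250],[240,130],[170,275],[335,238],[370,238],[150,93],[147,317]],0).round(3))
print("cam",cast(c,K,[[0,0]],0))
s=monitor.read_state(); print(R.from_rotvec(s["orientation"]).as_matrix().round(3))
E
```

```text
[[ 0.414  0.273  0.   ]
 [ 0.674  0.268  0.   ]
 [ 0.364  0.411  0.   ]
 [ 0.437  0.068  0.   ]
 [ 0.436 -0.005  0.   ]
 [ 0.761  0.466  0.   ]
 [ 0.28   0.455  0.   ]]
cam [[ 9.87867626e-01  8.15275870e-01 -1.11022302e-16]]
[[ 0.974 -0.     0.225]
 [-0.225 -0.001  0.974]
 [-0.    -1.    -0.001]]
```

View pics/a.png

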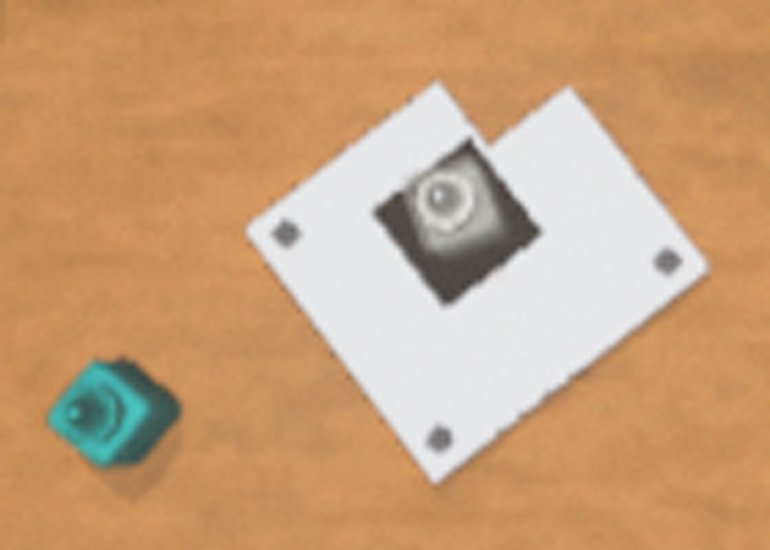

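View pics/b.png

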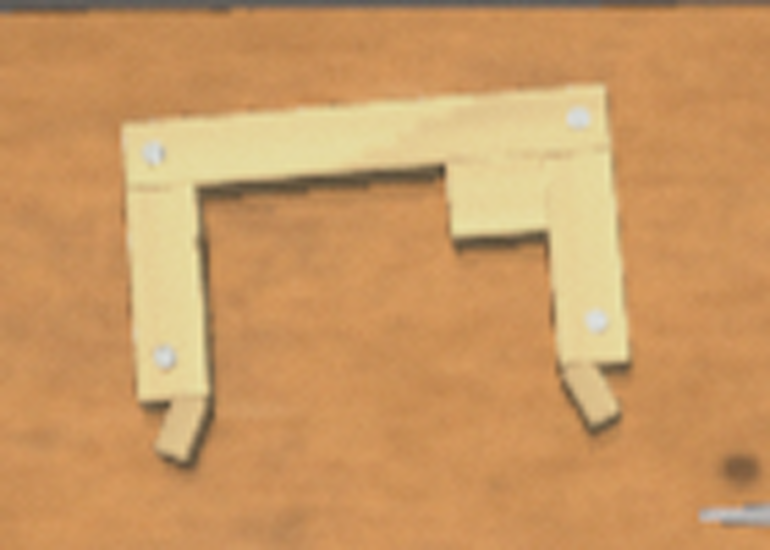

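```bash
cat >> h.py <<'E'
def fit2d(M,W):  # rigid 2D fit model->world
    M=np.array(M,float);W=np.array(W,float)[:,:2]
    mm,ww=M.mean(0),W.mean(0); H=(M-mm).T@(W-ww)
    a=np.arctan2(H[0,1]-H[1,0],H[0,0]+H[1,1]); r=np.array([[np.cos(a),-np.sin(a)],[np.sin(a),np.cos(a)]])
    t=ww-r@mm; return t,a,np.linalg.norm((M@r.T+t)-W,axis=1)
E
python3 - <<'E'
from h import *
import numpy as np
c,K=cam("top"); im=c["image"]
# wrist cam in tool frame
w,_=cam("wrist"); Rm=R.from_rotvec(w["rvec"]).as_matrix(); C=-Rm.T@w["tvec"]
s=monitor.read_state(); Rt=R.from_rotvec(s["orientation"]).as_matrix()
print("wristcam tool",Rt.T@(C-s["tool_pos"]), "look",Rt.T@Rm[2], "q6",s['q'])
hsv=cv2.cvtColor(im,cv2.COLOR_BGR2HSV)
m=((hsv[...,1]<60)&(hsv[...,2]>150)).astype(np.uint8)
m[:205]=0;m[295:]=0;m[:,:185]=0;m[:,285:]=0
cnt=max(cv2.findContours(m,cv2.RETR_EXTERNAL,cv2.CHAIN_APPROX_NONE)[0],key=cv2.contourArea)
ap=cv2.approxPolyDP(cnt,3,True)[:,0]; print("carrier px",ap.tolist())
# refine with line fits
def refine(cnt,ap):
    pts=cnt[:,0].astype(float);n=len(ap);L=[]
    for i in range(n):
        a=ap[i].astype(float);b=ap[(i+1)%n].astype(float);d=b-a;l=np.hypot(*d);d/=l
        t=(pts-a)@d;e=abs((pts-a)@[-d[1],d[0]])
        s=pts[(t>0.12*l)&(t<.88*l)&(e<2)]
        v=cv2.fitLine(s.astype(np.float32),cv2.DIST_HUBER,0,.01,.01).ravel();L.append(np.array(v,float))
    out=[]
    for i in range(n):
        p,q=L[i-1],L[i]; A=np.array([[p[0],-q[0]],[p[1],-q[1]]]); k=np.linalg.solve(A,q[2:]-p[2:]); out.append(p[2:]+k[0]*p[:2])
    return np.array(out)
rc=refine(cnt,ap); P=cast(c,K,rc,0.014)
for a,b in zip(rc,P): print(a.round(1),b.round(4))
# dock
px=np.array([[123,123],[605,87],[628,362],[138,402],[198,186],[443,165],[455,238],[548,233],[557,362],[210,398]])/5.5+[170,90]
D=cast(c,K,px,0.020)
mod=np.array([[None]*2])
for a,b in zip(px,D): print(a.round(1),b.round(4))
# inner: back-left(60,67), back at filled corner (60,-29.5),(30,-29.5),(30,-67),(-25?,...)
M=[[60,67],[60,-29.5],[30,-29.5],[30,-67],[-25,-67],[-25,67],[-25,95],[-25,-95]]
W=D[[4,5,6,7,8,9,3,2]]*1000
t,a,e=fit2d(M,W);print("dock",t,a,e.round(1))
E
```

```text
wristcam tool [-7.89552990e-02 -1.58672769e-01 -4.34553947e-05] look [ 2.85368668e-01  9.58417446e-01 -8.50198897e-04] q6 [ 1.25858366e+00  1.30669748e-01  1.48856521e+00  1.23467373e-06
  1.52301204e+00 -8.54216844e-02]
carrier px [[253, 216], [238, 226], [228, 215], [195, 240], [228, 287], [278, 249]]
[253.1 215.3] [0.485  0.2383 0.014 ]
[238.5 226.1] [0.4628 0.2685 0.014 ]
[228.9 214.5] [0.4871 0.2887 0.014 ]
[193.9 241.2] [0.4325 0.3602 0.014 ]
[228.6 287.2] [0.3386 0.2881 0.014 ]
[278.5 248.5] [0.4156 0.1863 0.014 ]
[192.4 112.4] [0.7079 0.3678 0.02  ]
[280.  105.8] [0.7206 0.1801 0.02  ]
[284.2 155.8] [0.6099 0.1724 0.02  ]
[195.1 163.1] [0.5962 0.3598 0.02  ]
[206.  123.8] [0.682  0.3383 0.02  ]
[250.5 120. ] [0.6895 0.2433 0.02  ]
[252.7 133.3] [0.66   0.2387 0.02  ]
[269.6 132.4] [0.6616 0.2027 0.02  ]
[271.3 155.8] [0.6102 0.1996 0.02  ]
[208.2 162.4] [0.5975 0.3324 0.02  ]
dock [627.84050787 267.48277391] 0.07565995829397418 [0.8 0.8 1.7 1.2 2.4 0.4 0.7 1.5]
```

```bash
cat >> h.py <<'E'
DOCK=(np.array([0.6278,0.2675]),0.0757)
def rot(a): return np.array([[np.cos(a),-np.sin(a)],[np.sin(a),np.cos(a)]])
def todock(p,a): return rot(-DOCK[1])@(np.array(p)-DOCK[0]), a-DOCK[1]
def tool():
    s=monitor.read_state(); Rt=R.from_rotvec(s["orientation"]).as_matrix()
    return s["tool_pos"],np.arctan2(Rt[1,0],Rt[0,0]),s,Rt
def rows(p0,h0,p1,h1,n):
    """rows (n) from pose (p xyz, heading) to another, tool frame mm; shift first then turn"""
    out=[];p0=np.array(p0);p1=np.array(p1);dh=(h1-h0+np.pi)%(2*np.pi)-np.pi
    for i in range(n):
        h=h0+dh*i/n; d=(p1-p0)/n*1000; xy=rot(-h)@d[:2]
        out.append([round(xy[0],1),round(-d[2],1),round(xy[1],1),0,round(-dh/n,4),0])
    return out
MOD=np.array([[60,65],[60,-27],[28,-27],[28,-65],[-60,-65],[-60,65]])/1000
E
python3 - <<'E'
from h import *
W=[[.4325,.3602],[.4871,.2887],[.4628,.2685],[.485,.2383],[.4156,.1863],[.3386,.2881]]
t,a,e=fit2d(MOD,W); print("carrier",t,a,(e*1000).round(1),"dock frame",todock(t,a))
c,K=cam("top")
print("decoy top", cast(c,K,[[165.5,274.5]],.1), "cap/body top z.06",cast(c,K,np.array([[50,415],[105,465],[180,410],[125,358]])/5.5+[150,200],.055))
p=t+rot(a)@[-.082,0]; P,h,s,_=tool()
print(P,h,"pre",p,a)
r=rows(P,h,[p[0],p[1],.12],a,8); print(r)
E
```

```text
carrier [0.42405549 0.27319073] 0.6506954830910467 [1.1 1.2 0.2 0.7 1.2 1.7] dock frame (array([-0.20273064,  0.02108316]), np.float64(0.5749954830910468))
decoy top [[0.36460668 0.39517128 0.1       ]] cap/body top z.06 [[0.36333124 0.41883536 0.055     ]
 [0.34568696 0.39889124 0.055     ]
 [0.3645688  0.37290058 0.055     ]
 [0.38303723 0.39285277 0.055     ]]
[0.13487523 0.58451176 0.22639006] -0.2268012960195628 pre [0.35881115 0.22352005] 0.6506954830910467
[[np.float64(37.4), np.float64(13.3), np.float64(-37.7), 0, np.float64(-0.1097), 0], [np.float64(33.1), np.float64(13.3), np.float64(-41.5), 0, np.float64(-0.1097), 0], [np.float64(28.3), np.float64(13.3), np.float64(-44.9), 0, np.float64(-0.1097), 0], [np.float64(23.2), np.float64(13.3), np.float64(-47.7), 0, np.float64(-0.1097), 0], [np.float64(17.9), np.float64(13.3), np.float64(-50.0), 0, np.float64(-0.1097), 0], [np.float64(12.3), np.float64(13.3), np.float64(-51.7), 0, np.float64(-0.1097), 0], [np.float64(6.6), np.float64(13.3), np.float64(-52.7), 0, np.float64(-0.1097), 0], [np.float64(0.8), np.float64(13.3), np.float64(-53.1), 0, np.float64(-0.1097), 0]]
```

```bash
python3 -m inch '[[[37.4,6,-37.7,0,-0.1097,0],[33.1,6,-41.5,0,-0.1097,0],[28.3,6,-44.9,0,-0.1097,0],[23.2,6,-47.7,0,-0.1097,0],[17.9,6,-50,0,-0.1097,0],[12.3,6,-51.7,0,-0.1097,0],[6.6,6,-52.7,0,-0.1097,0],[0.8,6,-53.1,0,-0.1097,0]]]' 80 20
python3 - <<'E'
from h import *
p,h,s,Rt=tool(); print(p,h,s['q'].round(2),s['opening']); print(Rt.round(3))
print(rows(p,h,[.3588,.2235,.013],.6507,1))
E
```

```text
t: 1.35
tool_pos: [0.3597, 0.2223, 0.1788]
orientation: [-1.509, -0.513, 0.512]
force: [0.2, -0.0, -0.2]
opening: 0.0802
[0.35967158 0.22227062 0.17877693] 0.6546445635885182 [ 0.43 -0.35  2.02 -0.    1.47 -1.79] 0.08021515102317443
[[ 0.793  0.001 -0.609]
 [ 0.609  0.     0.793]
 [ 0.001 -1.    -0.   ]]
[[np.float64(0.1), np.float64(165.8), np.float64(1.5), 0, np.float64(0.0039), 0]]
```

```bash
python3 -m inch '[[[0,40,0.5,0,0.002,0],[0,40,0.5,0,0.002,0],[0,40,0.5,0,0,0],[0,25,0,0,0,0],[0,12,0,0,0,0],[0,8,0,0,0,0]]]'
python3 - <<'E'
from h import *
p,h,s,Rt=tool(); print(p,h,s['q'].round(2))
for n in ("top","scene","wrist"):
    c,K=cam(n); im=c["image"]
    a=im[195:305,150:300] if n=="top" else im[180:300,130:290] if n=="scene" else im
    cv2.imwrite(f"pics/{n}1.png",cv2.resize(a,None,fx=5,fy=5) if n!="wrist" else a)
E
```

```text
t: 2.1
tool_pos: [0.3583, 0.2251, 0.0137]
orientation: [-1.511, -0.507, 0.506]
force: [-0.3, 0.7, 0.6]
opening: 0.0803
[0.35830087 0.22508683 0.01367179] 0.646836287079701 [ 0.44 -0.13  2.16  0.    1.11 -1.78]
```

View pics/top1.png

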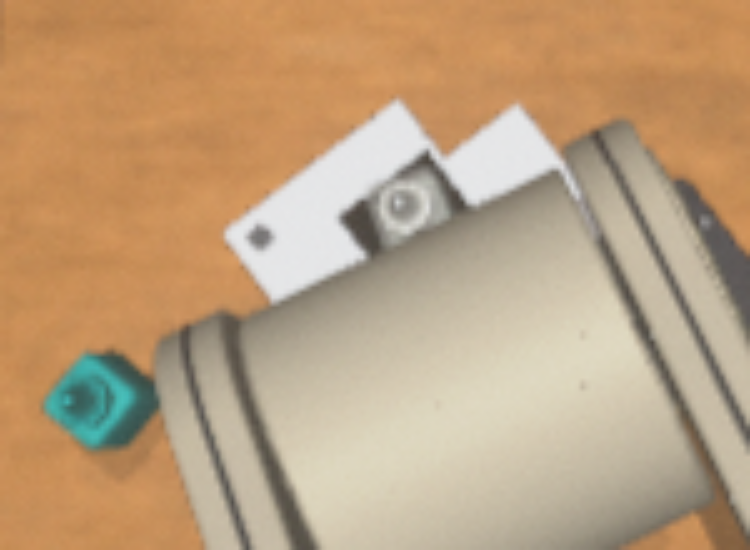

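View pics/wrist1.png

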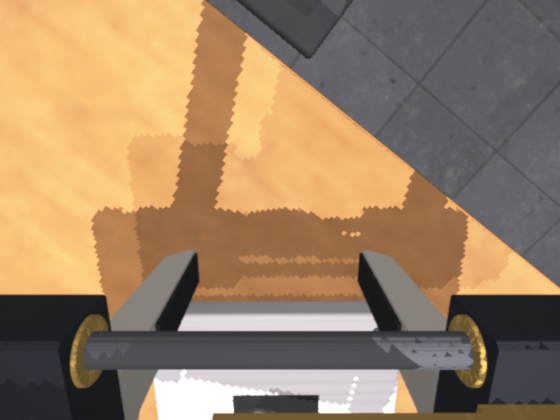

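View pics/scene1.png

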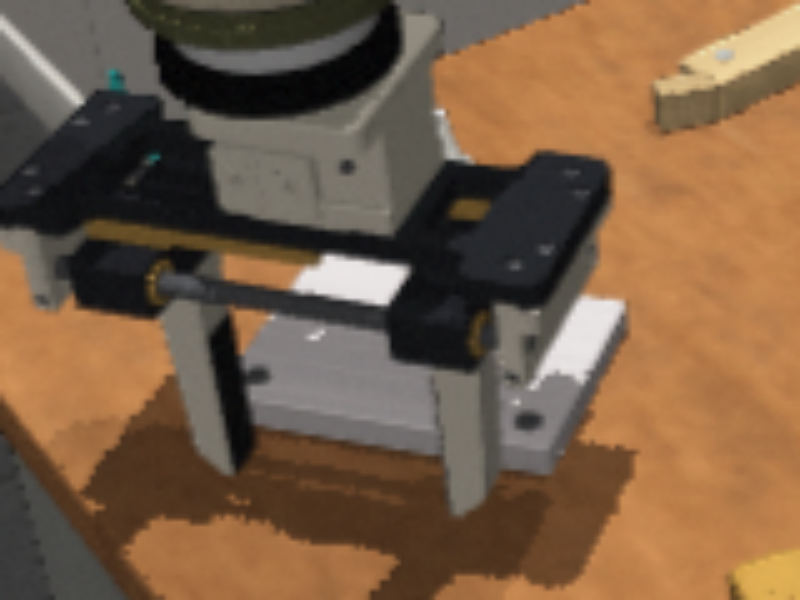

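```bash
python3 -m inch '[[[7,0,-1,0,0,0],[4,0,-0.5,0,0,0],[2.7,0,2,0,0.03,0],[4.6,0,3.3,0,0.05,0],[4.6,0,3.3,0,0.05,0],[4.6,0,3.3,0,0.05,0],[4.6,0,3.3,0,0.05,0],[2.7,0,2,0,0.03,0]]]'
python3 - <<'E'
from h import *
p,h,s,Rt=tool(); print(p,h)
c,K=cam("top"); im=c["image"]; cv2.imwrite("pics/top2.png",cv2.resize(im[190:300,150:300],None,fx=5,fy=5))
E
```

```text
t: 3.25
tool_pos: [0.3785, 0.2573, 0.0134]
orientation: [-1.55, -0.301, 0.303]
force: [-5.0, -2.6, 5.4]
opening: 0.0801
[0.37853667 0.25729297 0.0133973 ] 0.3849491977122269
```

View pics/top2.png

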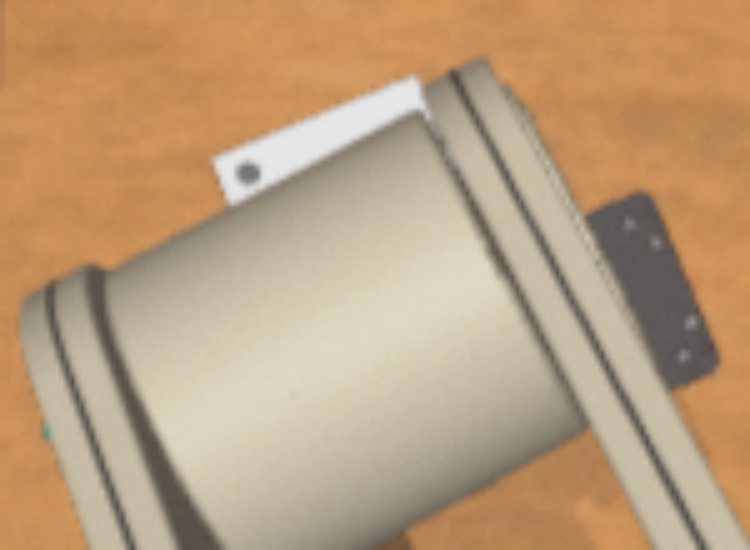

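Run:
```python
from h import *
c,K=cam("top")
P=cast(c,K,[[193,222],[233,205.5]],.014)
t,a,e=fit2d(MOD[:2],P);print(t,a,e,todock(t,a))
p,h,s,_=tool(); print("tool in carrier",rot(-a)@(p[:2]-t))
```

```text
[0.44078947 0.28132396] 0.38722366428790084 [0.00137073 0.00137073] (array([-0.18542949,  0.02792755]), np.float64(0.31152366428790085))
tool in carrier [-0.0662024   0.00125376]
```

```bash
python3 -m inch '[[[2.5,0,2,0,0.03,0],[4.1,0,3.3,0,0.05,0],[4.1,0,3.3,0,0.05,0],[4.1,0,3.3,0,0.05,0],[4.1,0,3.3,0,0.05,0],[4.1,0,3.3,0,0.05,0],[2.5,0,2,0,0.03,0],[0,0,0,0,0,0]]]'
python3 - <<'E'
from h import *
p,h,s,Rt=tool(); print(p,h)
c,K=cam("top"); im=c["image"]; cv2.imwrite("pics/top3.png",cv2.resize(im[180:300,140:300],None,fx=5,fy=5))
E
```

```text
t: 4.35
tool_pos: [0.399, 0.2837, 0.0137]
orientation: [-1.57, -0.06, 0.06]
force: [-1.5, 1.2, -1.0]
opening: 0.0802
[0.39895181 0.28369971 0.01368438] 0.07660158932675176
```

View pics/top3.png

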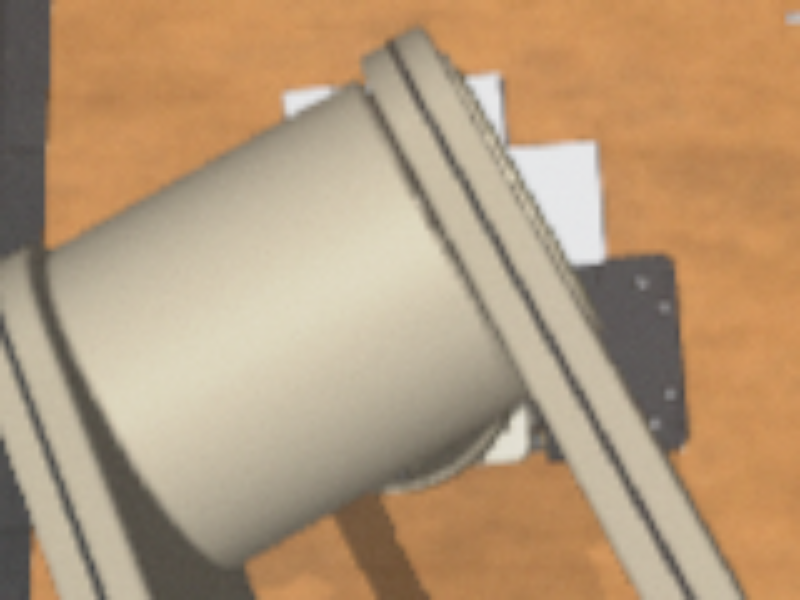

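Run:
```python
from h import *
c,K=cam("top")
P=cast(c,K,np.array([[284,93],[500,73],[597.5,142]])/5+[140,180],.014)
t,a,e=fit2d(MOD[[0,1,3]],P);print(t,a,e,todock(t,a))
p,h,s,_=tool(); print("tool in carrier",rot(-a)@(p[:2]-t), s['force'])
print("decoy dock frame",todock([.3645,.396],0))
```

```text
[0.46669265 0.28746093] 0.07626971829083824 [0.00090336 0.0007402  0.00036122] (array([-0.15913636,  0.03208795]), np.float64(0.0005697182908382392))
tool in carrier [-0.06789841  0.00126699] [ 0.26815882  0.29777301 -0.18474848]
decoy dock frame (array([-0.25282778,  0.14804477]), -0.0757)
```

```bash
python3 -m inch '[[[3,0,0,0,0,0],[6,0,0,0,0,0],[6,0,0,0,0,0],[6,0,0,0,0,0],[6,0,0,0,0,0],[3,0,0,0,0,0],[0,0,0,0,0,0]]]'
python3 - <<'E'
from h import *
p,h,s,Rt=tool(); print(p,h,s['q'].round(2))
E
python3 -m inch '[[[-5,0,0,0,0,0],[-15,0,0,0,0,0],[-10,-20,0,0,0,0],[0,-50,0,0,0,0],[0,-50,0,0,0,0],[0,-36,0,0,0,0],[0,0,0,0,0,0]]]'
python3 - <<'E'
from h import *
c,K=cam("top"); im=c["image"]; cv2.imwrite("pics/top4.png",cv2.resize(im[170:290,140:300],None,fx=5,fy=5))
p,h,s,Rt=tool(); print(p,h,s['q'].round(2))
D=rot(DOCK[1])@[-.124,.1155]+DOCK[0]; print(D)
for r in rows(p,h,[D[0],D[1],p[2]],DOCK[1]-np.pi/2,9): print([float(x) for x in r])
E
```

```text
t: 5.32
tool_pos: [0.4292, 0.2858, 0.0137]
orientation: [-1.57, -0.061, 0.059]
force: [-1.3, -0.6, -0.1]
opening: 0.0803
[0.42920633 0.28575626 0.01369572] 0.07659297626068917 [ 0.49  0.12  1.91 -0.    1.11 -1.16]
t: 6.2
tool_pos: [0.4, 0.2846, 0.1734]
orientation: [-1.567, -0.066, 0.056]
force: [-0.0, 0.2, 0.9]
opening: 0.0799
[0.39890467 0.28397388 0.17104593] 0.07715087858304727 [ 0.51 -0.14  1.86 -0.    1.42 -1.13]
[0.49542012 0.37329138]
[11.5, -0.0, 9.1, 0.0, 0.1747, 0.0]
[9.7, -0.0, 10.9, 0.0, 0.1747, 0.0]
[7.7, -0.0, 12.4, 0.0, 0.1747, 0.0]
[5.4, -0.0, 13.6, 0.0, 0.1747, 0.0]
[2.9, -0.0, 14.3, 0.0, 0.1747, 0.0]
[0.4, -0.0, 14.6, 0.0, 0.1747, 0.0]
[-2.1, -0.0, 14.5, 0.0, 0.1747, 0.0]
[-4.6, -0.0, 13.9, 0.0, 0.1747, 0.0]
[-7.0, -0.0, 12.8, 0.0, 0.1747, 0.0]
```

View pics/top4.png

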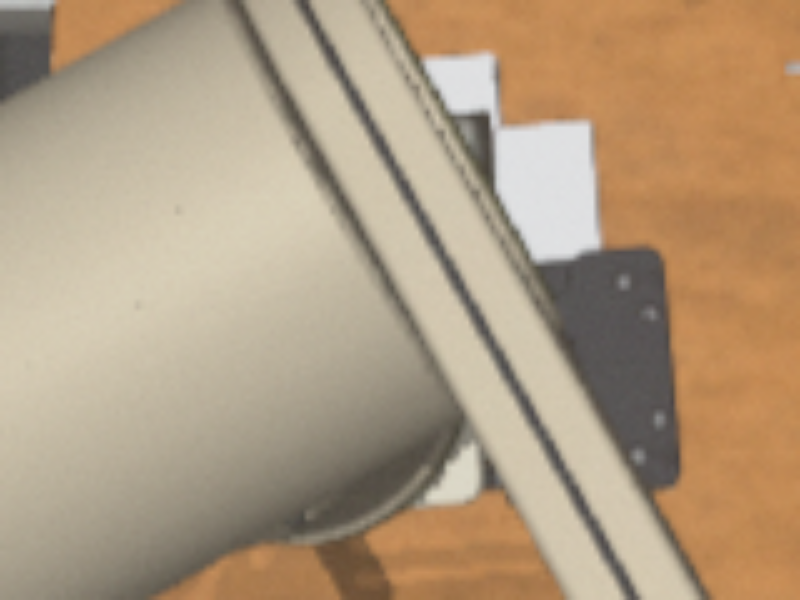

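```bash
python3 -m inch '[[[11.5,0,9.1,0,0.1747,0],[9.7,0,10.9,0,0.1747,0],[7.7,0,12.4,0,0.1747,0],[5.4,0,13.6,0,0.1747,0],[2.9,0,14.3,0,0.1747,0],[0.4,0,14.6,0,0.1747,0],[-2.1,0,14.5,0,0.1747,0],[-4.6,0,13.9,0,0.1747,0]]]'
python3 -m inch '[[[-7,0,12.8,0,0.1747,0],[0,0,0,0,0,0]]]'
python3 - <<'E'
from h import *
for n in ("top","scene"):
    c,K=cam(n); im=c["image"]
    a=im[150:290,140:310] if n=="top" else im[150:300,130:330]
    cv2.imwrite(f"pics/{n}5.png",cv2.resize(a,None,fx=4,fy=4))
p,h,s,Rt=tool(); print(p,h,s['q'].round(2),todock(p[:2],h))
D=rot(DOCK[1])@[-.124,.1155]+DOCK[0]
print(rows(p,h,[D[0],D[1],.0137],DOCK[1]-np.pi/2,1))
E
```

```text
t: 7.25
tool_pos: [0.4834, 0.3624, 0.1671]
orientation: [-1.318, 1.029, -1.027]
force: [0.1, -0.4, -0.9]
opening: 0.08
t: 7.5
tool_pos: [0.4943, 0.3725, 0.1673]
orientation: [-1.248, 1.154, -1.152]
force: [0.3, -0.5, -0.2]
opening: 0.0802
[0.49413391 0.3721176  0.16803095] -1.4910819253469818 [ 0.56  0.22  1.5  -0.    1.43  0.48] (array([-0.1253713 ,  0.11442685]), np.float64(-1.566781925346982))
[[np.float64(-1.1), np.float64(154.3), np.float64(1.4), 0, np.float64(0.004), 0]]
```

View pics/top5.png

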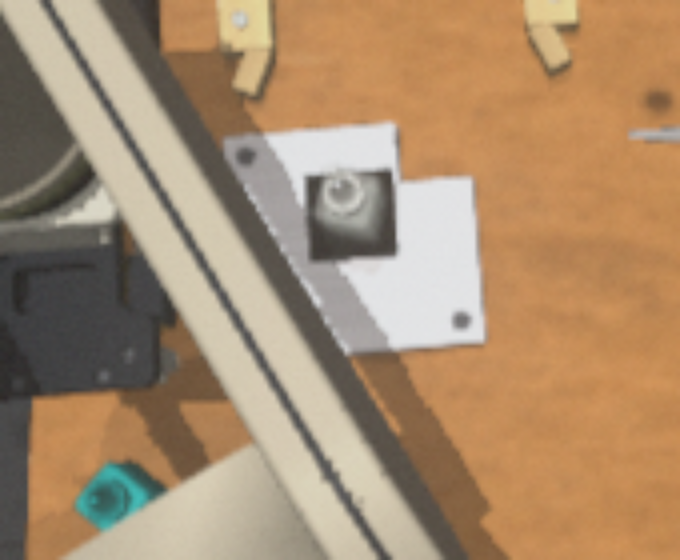

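View pics/scene5.png

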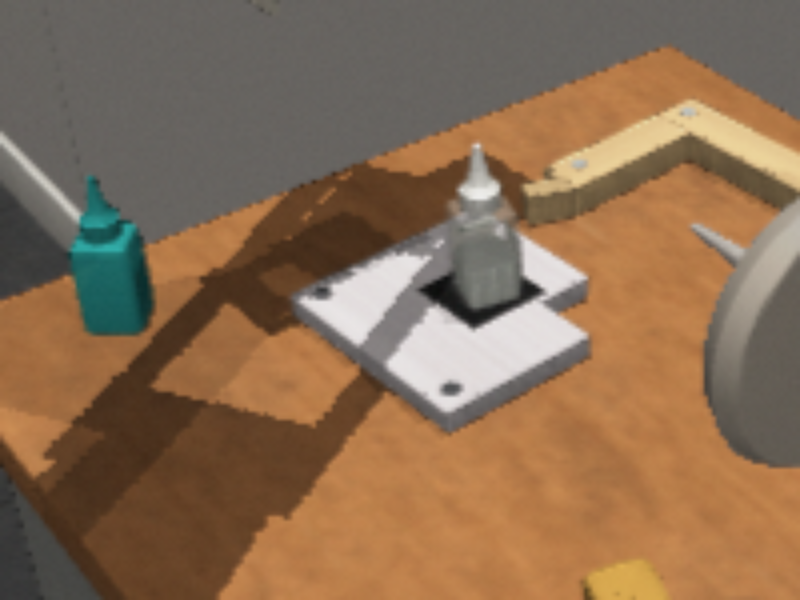

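```bash
python3 - <<'E'
from h import *
c,K=cam("top")
P=cast(c,K,np.array([[224,137],[396.5,122.5],[398.5,182.5],[473,177],[485.5,342]])/4+[140,150],.014)
t,a,e=fit2d(MOD[:5],P);print(t,a,(e*1000).round(1),todock(t,a))
E
python3 -m inch '[[[0,40,0.5,0,0.002,0],[0,40,0.5,0,0.002,0],[0,40,0,0,0,0],[0,20,0,0,0,0],[0,10,0,0,0,0],[0,4,0,0,0,0],[0,0,0,0,0,0]]]'
python3 - <<'E'
from h import *
p,h,s,Rt=tool(); print(p,h,todock(p[:2],h))
c,K=cam("scene"); cv2.imwrite(f"pics/s6.png",cv2.resize(c["image"][150:300,130:330],None,fx=4,fy=4))
E
```

```text
[0.49708979 0.29034245] 0.07175675838865407 [1.3 0.  1.1 0.4 0.9] (array([-0.12860835,  0.03266235]), np.float64(-0.003943241611345932))
t: 8.52
tool_pos: [0.4971, 0.3733, 0.0168]
orientation: [-1.24, 1.156, -1.156]
force: [-0.1, 0.1, -0.3]
opening: 0.0803
[0.49707781 0.37329256 0.01684267] -1.4992341892544885 (array([-0.12234697,  0.1153758 ]), np.float64(-1.5749341892544886))
```

View pics/s6.png

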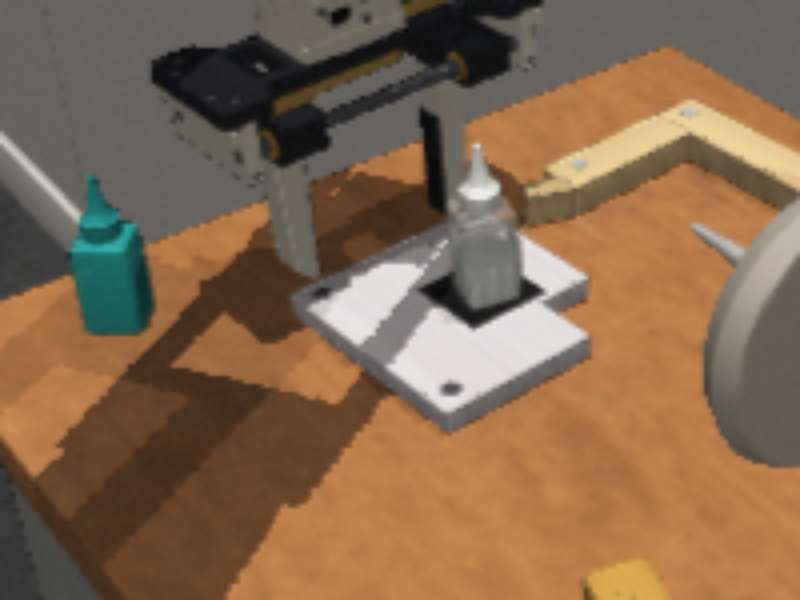

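```bash
python3 -m inch '[[[6,3,0,0,-0.004,0],[3,0,0,0,0,0],[4,0,0,0,0,0],[6,0,0,0,0,0],[6,0,0,0,0,0],[6,0,0,0,0,0],[6,0,0,0,0,0],[3,0,0,0,0,0]]]'
python3 - <<'E'
from h import *
p,h,s,Rt=tool(); print(p,h,todock(p[:2],h))
c,K=cam("top"); cv2.imwrite(f"pics/t7.png",cv2.resize(c["image"][150:290,140:310],None,fx=4,fy=4))
E
```

```text
t: 9.57
tool_pos: [0.4996, 0.3328, 0.013]
orientation: [-1.243, 1.154, -1.154]
force: [-0.4, 5.1, 4.0]
opening: 0.0801
[0.49959505 0.33282395 0.01304515] -1.4957922942754116 (array([-0.12289749,  0.07483272]), np.float64(-1.5714922942754117))
```

View pics/t7.png

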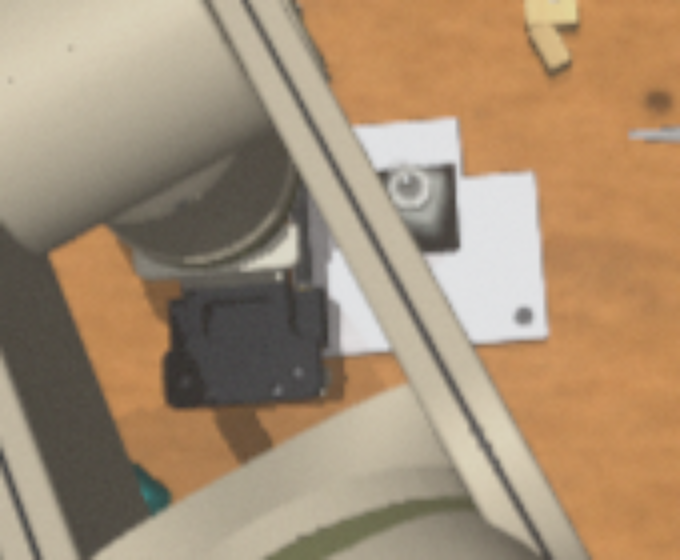

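Run:
```python
from h import *
c,K=cam("top")
P=cast(c,K,np.array([[458.5,117],[460.5,177.5],[535.5,172],[547.5,337]])/4+[140,150],.014)
t,a,e=fit2d(MOD[1:5],P);print(t,a,(e*1000).round(1),todock(t,a))
p,h,s,_=tool(); print(todock(p[:2],h),s['force'])
```

```text
[0.4996529  0.25828594] 0.0685655445269864 [0.4 0.9 0.7 0.7] (array([-0.12847694,  0.0005038 ]), np.float64(-0.007134455473013598))
(array([-0.12295551,  0.07454225]), np.float64(-1.571567882757433)) [1.04746377 3.8209987  2.08220413]
```

```bash
python3 -m inch '[[[-5,0,0,0,0,0],[-12,0,0,0,0,0],[-5,-15,0,0,0,0],[0,-45,0,0,0,0],[0,-50,0,0,0,0],[0,-45,0,0,0,0],[0,0,0,0,0,0]]]'
python3 - <<'E'
from h import *
c,K=cam("top"); im=c["image"]; cv2.imwrite("pics/t8.png",cv2.resize(im[95:285,140:310],None,fx=3.1,fy=3.1))
p,h,s,Rt=tool(); print(p,h,s['q'].round(2))
D=rot(DOCK[1])@[-.215,.0005]+DOCK[0]; print(D)
for r in rows(p,h,[D[0],D[1],p[2]],DOCK[1],10): print([float(x) for x in r])
E
```

```text
t: 10.55
tool_pos: [0.5003, 0.3569, 0.1744]
orientation: [-1.234, 1.149, -1.154]
force: [0.2, 0.5, 0.5]
opening: 0.08
[0.49901036 0.35605457 0.17123161] -1.4950020843149907 [ 0.54  0.19  1.52 -0.    1.42  0.46]
[0.41337792 0.25173861]
[9.8, -0.0, -9.3, 0.0, -0.1571, 0.0]
[8.2, -0.0, -10.7, 0.0, -0.1571, 0.0]
[6.4, -0.0, -11.9, 0.0, -0.1571, 0.0]
[4.5, -0.0, -12.7, 0.0, -0.1571, 0.0]
[2.4, -0.0, -13.3, 0.0, -0.1571, 0.0]
[0.3, -0.0, -13.5, 0.0, -0.1571, 0.0]
[-1.8, -0.0, -13.4, 0.0, -0.1571, 0.0]
[-3.9, -0.0, -12.9, 0.0, -0.1571, 0.0]
[-5.9, -0.0, -12.2, 0.0, -0.1571, 0.0]
[-7.7, -0.0, -11.1, 0.0, -0.1571, 0.0]
```

View pics/t8.png

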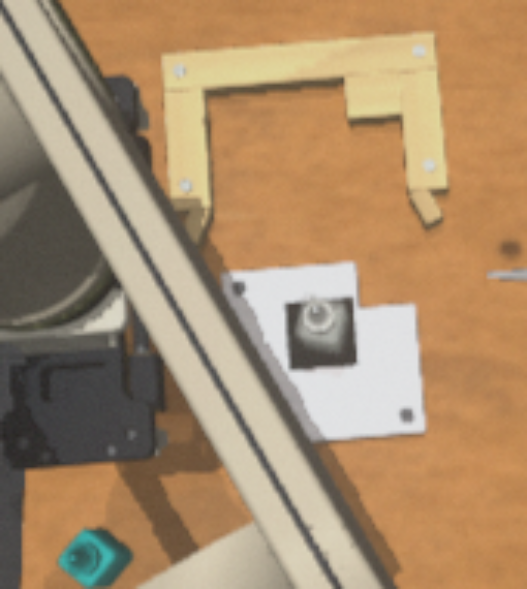

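The plate is now lined up in front of the mouth, with the nose edge at (228–355, 265) and the bottle standing at (318,315). I'll go back behind it.

```bash
python3 -m inch '[[[9.8,0,-9.3,0,-0.1571,0],[8.2,0,-10.7,0,-0.1571,0],[6.4,0,-11.9,0,-0.1571,0],[4.5,0,-12.7,0,-0.1571,0],[2.4,0,-13.3,0,-0.1571,0],[0.3,0,-13.5,0,-0.1571,0],[-1.8,0,-13.4,0,-0.1571,0],[-3.9,0,-12.9,0,-0.1571,0]]]'
python3 -m inch '[[[-5.9,0,-12.2,0,-0.1571,0],[-7.7,0,-11.1,0,-0.1571,0],[0,0,0,0,0,0]]]'
python3 - <<'E'
from h import *
c,K=cam("top"); im=c["image"]; cv2.imwrite("pics/t9.png",cv2.resize(im[150:290,140:310],None,fx=4,fy=4))
p,h,s,Rt=tool(); print(p,h,s['q'].round(2),todock(p[:2],h))
D=rot(DOCK[1])@[-.215,.0005]+DOCK[0]
print([float(x) for x in rows(p,h,[D[0],D[1],.0135],DOCK[1]-.004,1)[0]])
E
```

```text
t: 11.6
tool_pos: [0.4279, 0.2706, 0.1662]
orientation: [-1.565, 0.185, -0.181]
force: [0.3, -0.5, -0.6]
opening: 0.0801
t: 11.98
tool_pos: [0.411, 0.2498, 0.1665]
orientation: [-1.571, -0.057, 0.06]
force: [-0.3, -0.3, -0.6]
opening: 0.0801
[0.41141554 0.25025509 0.16681166] 0.0718344931063167 [ 0.44 -0.16  1.88  0.    1.42 -1.2 ] (array([-0.21706895, -0.00083086]), np.float64(-0.0038655068936832987))
[2.1, 153.3, 1.3, 0.0, 0.0001, 0.0]
```

View pics/t9.png

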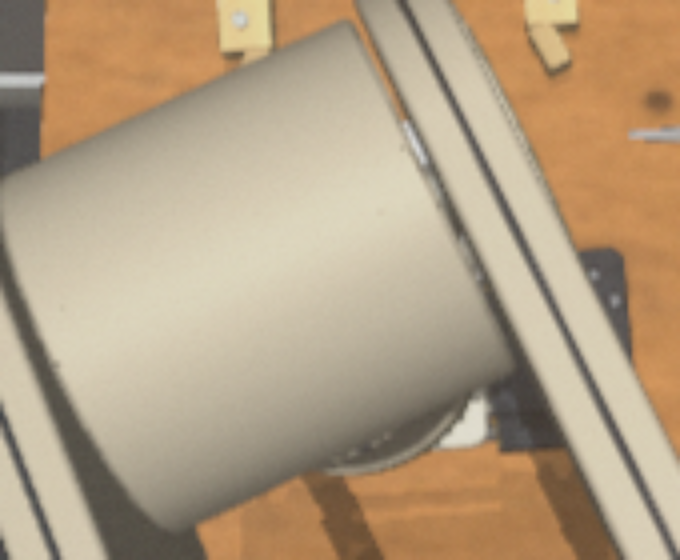

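```bash
python3 -m inch '[[[0,40,0.5,0,0,0],[0,40,0.5,0,0,0],[0,40,0.3,0,0,0],[0,22,0,0,0,0],[0,10,0,0,0,0],[2,1.5,0,0,-0.002,0],[4,0,0,0,0,0],[0,0,0,0,0,0]]]'
python3 - <<'E'
from h import *
p,h,s,Rt=tool(); print(p,h,s['force'],todock(p[:2],h))
E
```

```text
t: 13.02
tool_pos: [0.4192, 0.2527, 0.0154]
orientation: [-1.569, -0.062, 0.059]
force: [0.4, -0.6, 0.4]
opening: 0.08
[0.41924377 0.25271274 0.01542405] 0.07696649424881087 [ 0.40524529 -0.55619729  0.39949123] (array([-0.20907728,  0.00102772]), np.float64(0.0012664942488108677))
```

```bash
python3 -m inch '[[[6,1.5,0,0,0,0],[4,0,0,0,0,0],[4,0,0,0,0,0],[6,0,0,0,0,0],[6,0,0,0,0,0],[6,0,0,0,0,0],[6,0,0,0,0,0],[3,0,0,0,0,0]]]'
python3 - <<'E'
from h import *
p,h,s,Rt=tool(); print(p,h,s['force'],todock(p[:2],h))
c,K=cam("top"); cv2.imwrite("pics/t10.png",cv2.resize(c["image"][95:245,150:310],None,fx=4,fy=4))
c,K=cam("scene"); cv2.imwrite("pics/s10.png",cv2.resize(c["image"][140:290,160:360],None,fx=4,fy=4))
E
```

```text
t: 14.02
tool_pos: [0.4581, 0.2552, 0.0124]
orientation: [-1.57, -0.059, 0.062]
force: [-6.6, -1.0, 6.6]
opening: 0.0802
[0.45807331 0.25524624 0.01235454] 0.07745754872749087 [-6.58994846 -0.98556086  6.63150845] (array([-0.17016734,  0.00061737]), np.float64(0.0017575487274908708))
```

View pics/t10.png

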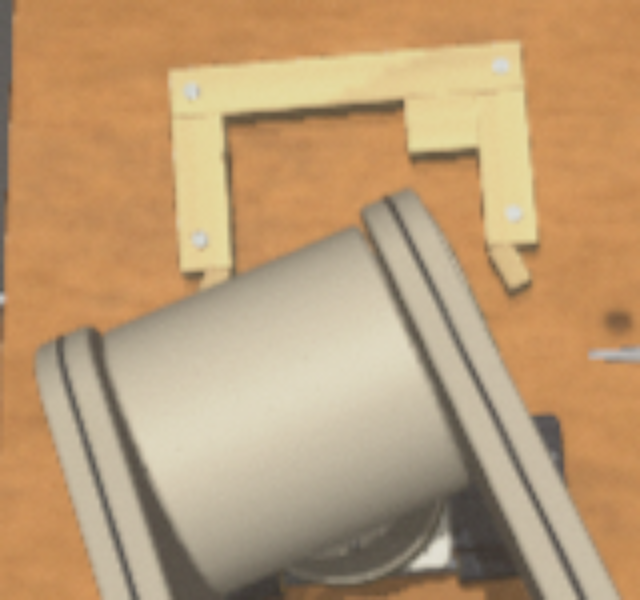

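View pics/s10.png

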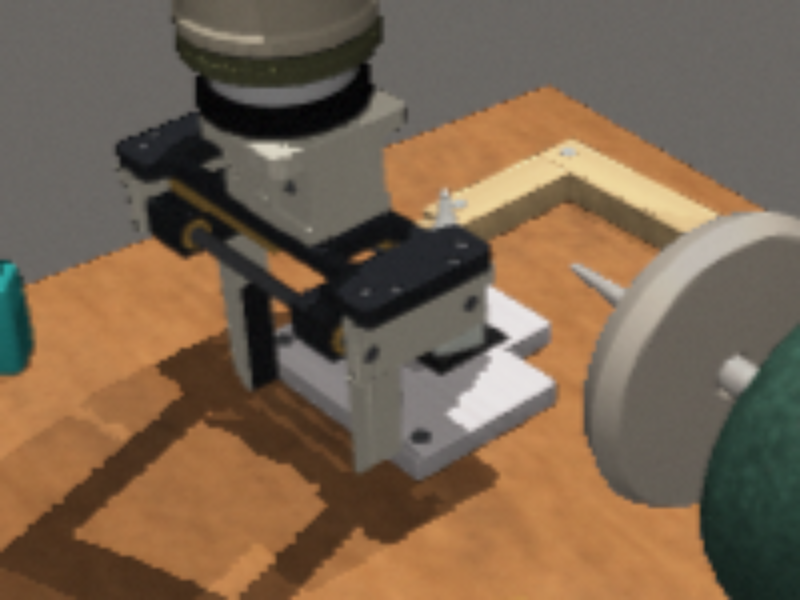

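```bash
python3 -m inch '[[[3,-0.7,0,0,0,0],[5,0,0,0,0,0],[5,0,0,0,0,0],[5,0,0,0,0,0],[5,0,0,0,0,0],[3,0,0,0,0,0]]]'
python3 - <<'E'
from h import *
p,h,s,Rt=tool(); print(p,h,s['force'],todock(p[:2],h))
c,K=cam("top"); cv2.imwrite("pics/t11.png",cv2.resize(c["image"][95:245,150:310],None,fx=4,fy=4))
c,K=cam("scene"); cv2.imwrite("pics/s11.png",cv2.resize(c["image"][140:290,160:360],None,fx=4,fy=4))
E
```

```text
t: 14.88
tool_pos: [0.485, 0.2574, 0.0134]
orientation: [-1.57, -0.061, 0.061]
force: [-3.7, -0.3, 0.3]
opening: 0.0802
[0.48500745 0.257386   0.01336779] 0.07740884346665247 [-3.72526926 -0.25531024  0.33014155] (array([-0.14314851,  0.00071404]), np.float64(0.0017088434666524682))
```

View pics/t11.png

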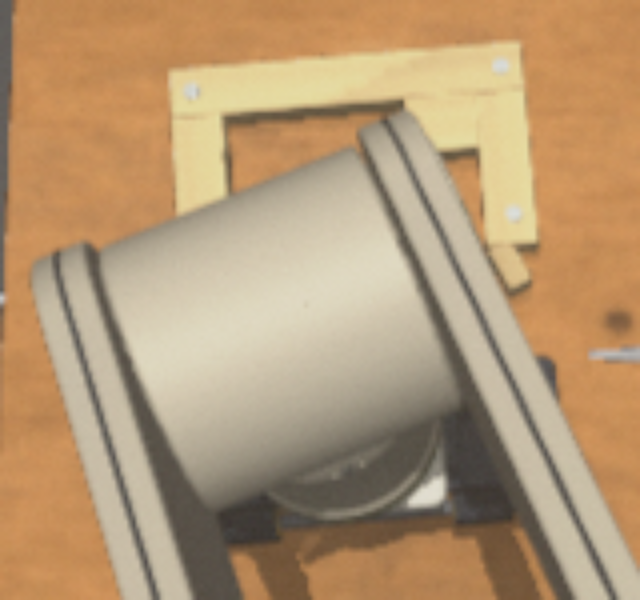

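View pics/s11.png

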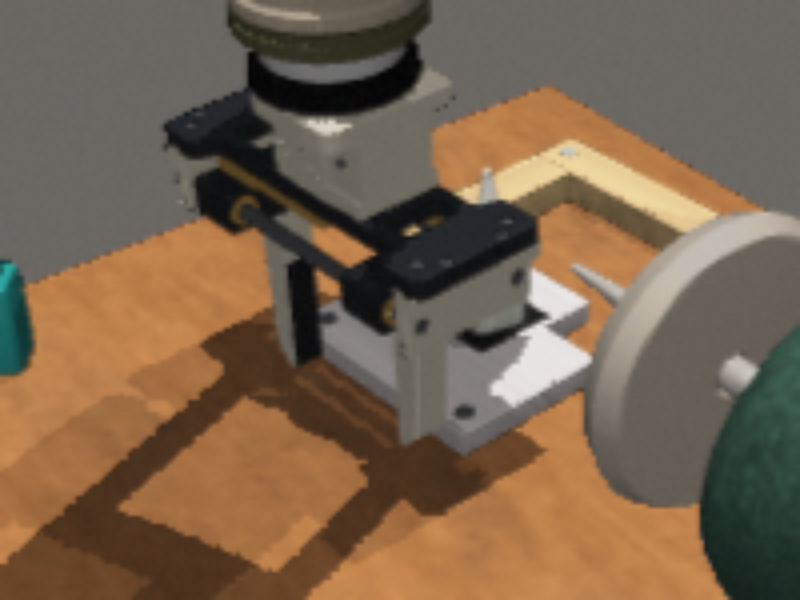

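```bash
python3 -m inch '[[[3,0,0,0,0,0],[5,0,0,0,0,0],[6,0,0,0,0,0],[6,0,0,0,0,0],[6,0,0,0,0,0],[6,0,0,0,0,0],[3,0,0,0,0,0]]]'
python3 - <<'E'
from h import *
p,h,s,Rt=tool(); print(p,h,s['force'],todock(p[:2],h))
c,K=cam("scene"); cv2.imwrite("pics/s12.png",cv2.resize(c["image"][140:290,160:360],None,fx=4,fy=4))
E
```

```text
t: 15.85
tool_pos: [0.5198, 0.2602, 0.0135]
orientation: [-1.57, -0.061, 0.061]
force: [-7.1, -0.3, 5.4]
opening: 0.08
[0.51982654 0.26015289 0.01347156] 0.07744613670544234 [-7.07502772 -0.32861614  5.36424577] (array([-0.10821988,  0.00083971]), np.float64(0.0017461367054423388))
```

View pics/s12.png

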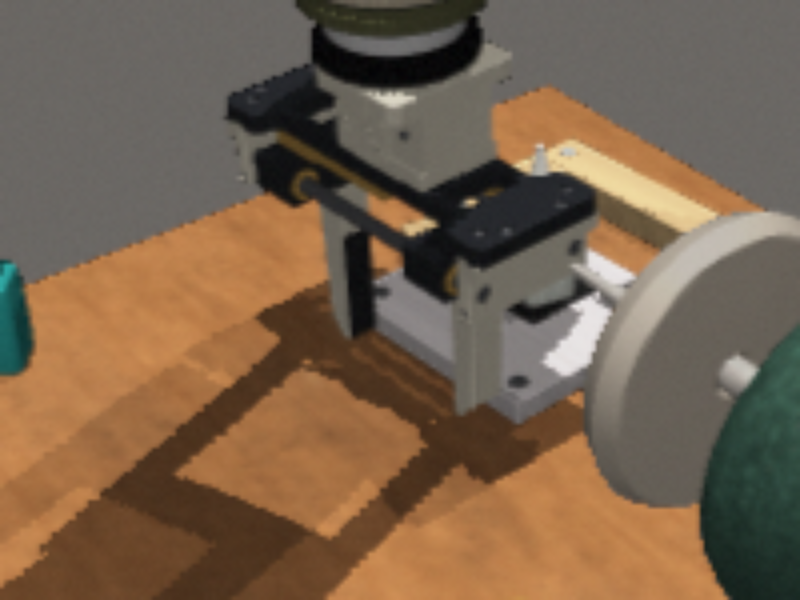

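```bash
python3 -m inch '[[[3,0,0,0,0,0],[5,0,0,0,0,0],[5,0,0,0,0,0],[5,0,0,0,0,0],[5,0,0,0,0,0],[5,0,0,0,0,0],[4,0,0,0,0,0]]]'
python3 - <<'E'
from h import *
p,h,s,Rt=tool(); print(p,h,s['force'],todock(p[:2],h))
E
```

```text
t: 16.77
tool_pos: [0.5516, 0.2625, 0.0133]
orientation: [-1.57, -0.061, 0.061]
force: [-5.8, -0.0, 3.3]
opening: 0.08
[0.55162962 0.26254891 0.01333525] 0.07744436832921585 [-5.75264157 -0.0400903   3.33559383] (array([-0.07632667,  0.00082368]), np.float64(0.0017443683292158452))
```

Smooth so far. About 9 mm are left, so I'll go gently and watch the force.

```bash
python3 -m inch '[[[2,0,0,0,0,0],[2,0,0,0,0,0],[2,0,0,0,0,0],[1,0,0,0,0,0],[1,0,0,0,0,0]]]'
python3 -m inch '[[[1,0,0,0,0,0],[0.5,0,0,0,0,0]]]'
python3 - <<'E'
from h import *
p,h,s,Rt=tool(); print(p,h,s['force'],todock(p[:2],h))
E
```

```text
t: 17.4
tool_pos: [0.5593, 0.2632, 0.0133]
orientation: [-1.57, -0.061, 0.061]
force: [-4.8, -0.6, 3.5]
opening: 0.0799
t: 17.65
tool_pos: [0.5598, 0.2632, 0.0134]
orientation: [-1.57, -0.059, 0.063]
force: [-11.5, -0.9, 10.1]
opening: 0.08
[0.55976808 0.26321379 0.0133613 ] 0.07762427468550813 [-11.5203556   -0.8958946   10.07514296] (array([-0.06816124,  0.00087116]), np.float64(0.001924274685508126))
```

```bash
python3 -m inch '[[[0.7,0,0,0,0,0],[0.7,0,0,0,0,0],[0,0,0,0,0,0]]]'
python3 - <<'E'
from h import *
p,h,s,Rt=tool(); print(p,h,s['force'],s['wrist_torque'],todock(p[:2],h))
E
```

```text
t: 18.02
tool_pos: [0.5598, 0.2632, 0.0133]
orientation: [-1.571, -0.057, 0.065]
force: [-16.9, -2.2, 15.2]
opening: 0.08
[0.55982508 0.26321898 0.01329313] 0.07772188038564146 [-16.91270057  -2.15107693  15.20655543] [-0.42559359  3.06722407 -0.0321645 ] (array([-0.06810401,  0.00087203]), np.float64(0.002021880385641453))
```

```bash
python3 -m inch '[[[-2,0,0,0,0,0],[-6,0,0,0,0,0],[-15,0,0,0,0,0],[-15,-20,0,0,0,0],[0,-50,0,0,0,0],[0,-50,0,0,0,0],[-30,-20,-30,0,0,0],[-45,0,-40,0,0,0]]]'
python3 -m inch '[[[-45,0,-45,0,0,0],[-30,0,-45,0,0,0],[0,0,-50,0,0,0],[0,0,-50,0,0,0],[0,0,0,0,0,0]]]'
python3 - <<'E'
from h import *
p,h,s,Rt=tool(); print(p,h,s['force'],s['q'].round(2))
c,K=cam("top"); cv2.imwrite("pics/t13.png",cv2.resize(c["image"][95:205,170:310],None,fx=5,fy=5)); cv2.imwrite("pics/t13f.png",c["image"])
c,K=cam("scene"); cv2.imwrite("pics/s13.png",cv2.resize(c["image"][130:270,180:360],None,fx=4,fy=4))
E
```

```text
t: 19.02
tool_pos: [0.4572, 0.185, 0.1565]
orientation: [-1.569, -0.067, 0.056]
force: [0.9, -1.0, 0.5]
opening: 0.0798
t: 19.65
tool_pos: [0.3964, -0.0126, 0.1538]
orientation: [-1.572, -0.059, 0.055]
force: [-0.3, 0.9, -0.4]
opening: 0.08
[ 0.39639007 -0.01256125  0.15382919] 0.07210983400779175 [-0.34071283  0.92264731 -0.37386439] [-0.16 -0.41  2.11 -0.    1.44 -1.8 ]
```

View pics/t13.png

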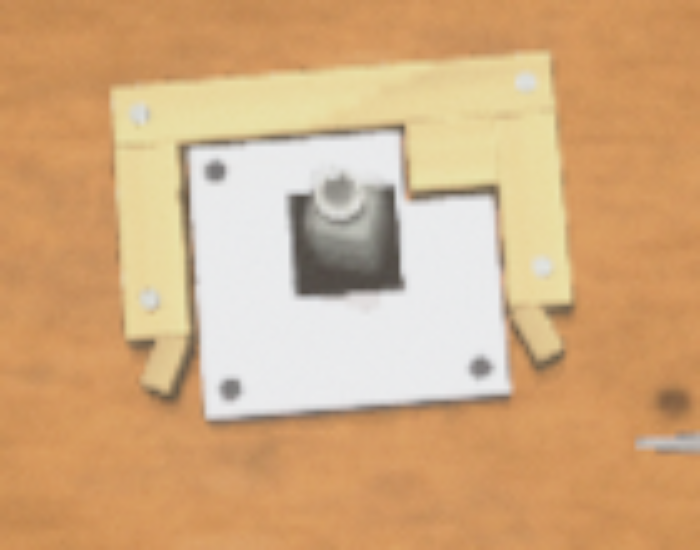

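View pics/s13.png

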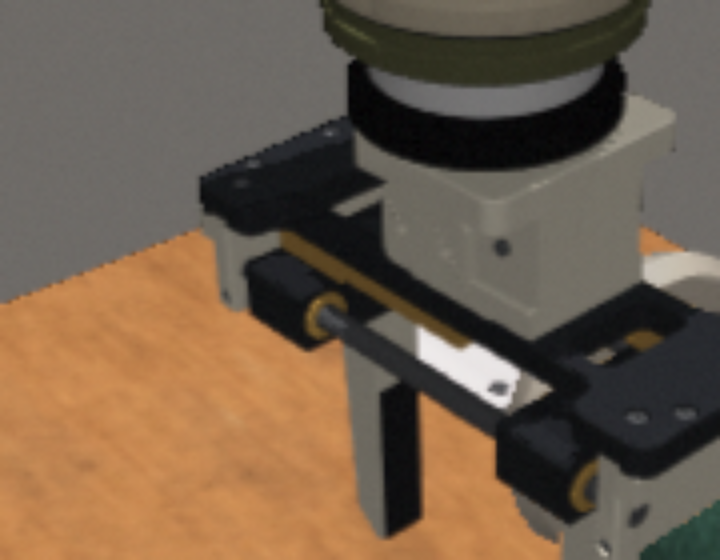

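View pics/t13f.png

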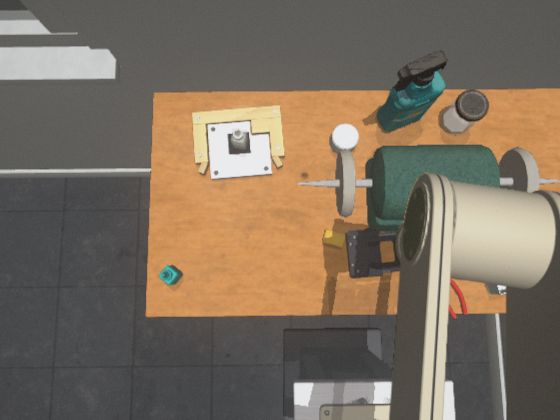

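```bash
python3 - <<'E'
from h import *
c,K=cam("top")
P=cast(c,K,np.array([[186,148],[403,129],[409,199],[494,193],[510,395],[207,420]])/5+[170,95],.014)
t,a,e=fit2d(MOD,P);print(t,a,(e*1000).round(1),todock(t,a))
# dock re-measure in this view
q=np.array([[110,90],[550,53],[574,304],[127,341]])/5+[170,95]
D=cast(c,K,q,.020); print(D.round(4))
M=[[82,95],[82,-95],[-25,-95],[-25,95]]
print(np.linalg.norm(D[0]-D[3]),np.linalg.norm(D[1]-D[2]), todock(D[2,:2],0)[0],todock(D[3,:2],0)[0])
print("wall back edge L/R", [todock(x[:2],0)[0].round(4) for x in cast(c,K,np.array([[182,143],[403,125],[410,190],[497,185]])/5+[170,95],.02)])
E
python3 -m inch '[[[0,-10,0,0,0,0],[-20,-10,40,0,0,0],[-20,-10,50,0,0,0],[-10,-10,50,0,0,0],[0,0,50,0,0,0],[0,0,50,0,0,0],[0,0,50,0,0,0],[0,0,0,0,0,0]]]'
python3 - <<'E'
from h import *
print(tool()[0])
c,K=cam("scene"); cv2.imwrite("pics/s14.png",c["image"]);cv2.imwrite("pics/s14z.png",cv2.resize(c["image"][130:270,200:360],None,fx=4,fy=4))
E
```

```text
[0.6278137  0.26666579] 0.07621763400298256 [0.7 0.7 1.2 0.7 1.3 0.9] (array([-4.94292008e-05, -8.32859544e-04]), np.float64(0.0005176340029825616))
[[0.7065 0.3686 0.02  ]
 [0.7211 0.1801 0.02  ]
 [0.61   0.1711 0.02  ]
 [0.596  0.3592 0.02  ]]
0.11090260117144977 0.11148582117316123 [-0.02508165 -0.09479554] [-0.02482267  0.09383392]
wall back edge L/R [array([0.0598, 0.0656]), array([ 0.0597, -0.0289]), array([ 0.0307, -0.0297]), array([ 0.0297, -0.0667])]
t: 20.8
tool_pos: [0.3219, 0.2794, 0.1938]
orientation: [-1.569, -0.066, 0.067]
force: [0.4, -1.8, 0.9]
opening: 0.0798
[0.32188012 0.27936231 0.19378635]
```

View pics/s14z.png

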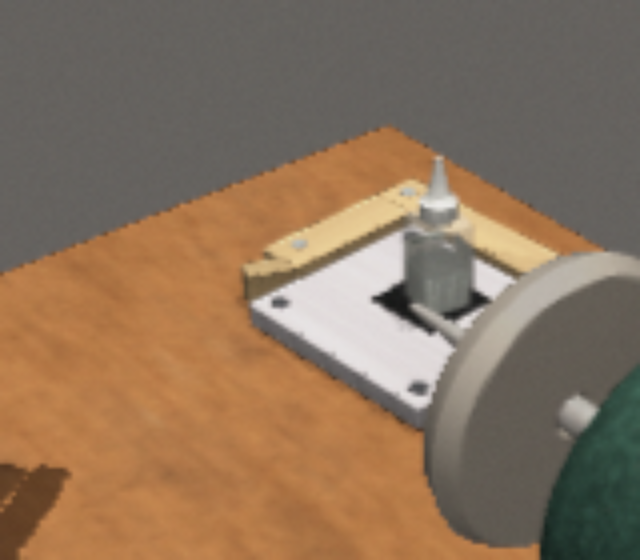

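Measured home error is about 0.05 mm in x, 0.8 mm in y (inside the play) and 0.0005 rad. The bottle stands upright on its dark mark, so I'm handing in.

```bash
python3 -c "
from plant import robot
print(robot.close_job())"
```

```text
the job is handed in; nothing more can be done
None
```

The carrier plate is fully home in the dock with the bottle standing upright on it, and I handed the job in at about 21 s of the 72 s allowed.

- **Moves:** I turned the plate clockwise by about 0.57 rad with both open fingers on its back edge. I then slid it 32 mm sideways by the left flank, and pushed it straight in from the back edge until it stopped against the back of the cutout. The steady push at the stop was about 17 N along x (23 N in all). I then backed off and lifted clear.
- **Final fit:** In the last top view the plate's outline lies within about 0.1 mm (x), 0.8 mm (y) and 0.001 rad of the home point. The camera calibration is only good to about 2 mm, so the firm stop is the stronger evidence that it is home.
- **Bottle and other things:** The last scene view shows the bottle upright on its dark mark. The decoy, glue pot, wax and cup showed no movement in the pictures, though I did not measure them again. The glue pot was hidden under the arm in the last full top view.
- **Checks that disagreed:** None failed. The corner fits on the plate scattered by about 1 mm.
- **Vertical force:** While pushing, the finger also felt up to about 15 N upward. That means the plate was pressed down onto the bench, not lifted.

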